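# Pack the jars, clamp the crate and pull-test it

## Task

Stand every low amber lidded jar upright in the divided crate, one to a cell, then flip the crate's cam lever over its centre so that it snaps down to the other side and clamps. Then pull-test the clamped crate: draw the gauge's black handle out until its pointer is on the brass marker, hold it there for three seconds and let it go back fully home. Leave the other things on the table where they are.

Things in the scene. Friction and masses are not known exactly. Their poses are not given: they have to be found in the camera images.
- jar0_mid (a point): a low jar to pack: amber glass with a steel screw lid and a paper band, 48 mm across, 62 mm high, about 0.2 kg, standing upright; all the jars are alike and four to six are there. Point: centre of the jar, half-way up; its z axis runs up the jar
- jar1_mid (a point): a low jar to pack: amber glass with a steel screw lid and a paper band, 48 mm across, 62 mm high, about 0.2 kg, standing upright; all the jars are alike and four to six are there. Point: centre of the jar, half-way up; its z axis runs up the jar
- jar2_mid (a point): a low jar to pack: amber glass with a steel screw lid and a paper band, 48 mm across, 62 mm high, about 0.2 kg, standing upright; all the jars are alike and four to six are there. Point: centre of the jar, half-way up; its z axis runs up the jar
- jar3_mid (a point): a low jar to pack: amber glass with a steel screw lid and a paper band, 48 mm across, 62 mm high, about 0.2 kg, standing upright; all the jars are alike and four to six are there. Point: centre of the jar, half-way up; its z axis runs up the jar
- jar4_mid (a point): a low jar to pack: amber glass with a steel screw lid and a paper band, 48 mm across, 62 mm high, about 0.2 kg, standing upright; all the jars are alike and four to six are there. Point: centre of the jar, half-way up; its z axis runs up the jar
- jar5_mid (a point): a low jar to pack: amber glass with a steel screw lid and a paper band, 48 mm across, 62 mm high, about 0.2 kg, standing upright; all the jars are alike and four to six are there. Point: centre of the jar, half-way up; its z axis runs up the jar
- crate (a point): centre of the crate's inner floor, 16 mm above the table; the crate is fixed. Pale wood, 146 x 192 mm outside (x, y), walls 6 mm, middle wall along y 22 mm thick, rim 32 mm above this floor. Six cells 56 mm square, centres at x = -39, +39 mm and y = -62, 0, +62 mm in this frame; any jar in any cell. +z up, -x side: clamp lever, -y side: pull gauge
- board: fixed plywood board, 10 mm thick, 270 x 430 mm, that carries crate, clamp and gauge. Origin on the table under the crate's centre, axes as the crate's; the board spans x -155 to +115 mm, y -315 to +115 mm
- lever (a joint): over-centre cam lever, rad: 0 = open, leaning 50 degrees from upright towards crate +y; 2.0 = clamped, leaning 65 degrees towards crate -y. It swings over the top (upright at 0.87) in a plane along crate y, about an axis along crate x through lever_pivot. A spring drives it to the nearer end from a dead point there, with at most 3 N at the tip
- lever_pivot (a point): the lever's axis, 48 mm above the table, 115 mm to -x of the crate's centre; it does not move. Same axes as the crate
- lever_tip (a point): centre of the black ball (18 mm across) at the end of the lever, 96 mm from lever_pivot; the lever is a steel bar 14 mm wide along crate x and 10 mm thick
- gauge (a joint): how far the gauge's handle is pulled out, m: 0 = home against the stop, 0.066 = fully out. It slides along the crate's -y against a spring, about 4 N at home and 180 N/m more, and goes back by itself when let go
- gauge_grip (a point): point to grip on the gauge's handle, on its centre line 70 mm above the table. Handle: black upright block 24 mm (crate x) by 16 mm (crate y), from 16 to 90 mm above the table. A level steel rod (top 35 mm above the table) joins it to the aluminium housing, 46 mm high, whose face is 35 mm from the block's face when home
- pointer (a point): tip of the small dark pointer at the foot of the handle, on its crate -x side; it moves with the handle over the scale plate
- mark (a point): the thin blade (3 mm) of the brass marker clip on the -x edge of the scale plate, 28 to 50 mm out from the pointer's home, fixed at a different place every time. The pointer is on the mark when both have the same place along the crate's y axis. Same axes as the crate
- mill: bystander: dark wooden pepper mill, 52 mm across, 118 mm high, standing among the jars; origin at the centre of its underside
- tumbler: bystander: clear drinking glass, 64 mm across, 75 mm high, standing beside the jars; origin at the centre of its underside
- mug: bystander: white mug, 80 mm across, 85 mm high, behind the board; origin at the centre of its underside
- mortar: bystander: dark bowl, 110 mm across, 62 mm high, behind the board; origin at the centre of its underside
- carafe: bystander: green glass bottle, 74 mm across, 200 mm high, back left; origin at the centre of its underside

How it is judged:
By the outcome, as a careful person would: the job done as asked, in the order asked, and still so for the second after the job is handed in, with the robot touching nothing.
Of jar0, jar1, jar2, jar3, jar4, jar5 only 4 to 6 are there at a start; the rules pass over those that are not, and their reading is None.
At some moment in a run one of jar0, jar1, jar2, jar3, jar4, jar5 may be knocked a few centimetres aside while the robot is not near it.
Once in a run the grip may slacken for a moment while it holds something.
It also fails if it takes over 210 s, if anything falls off the work surface, if the arm or the gripper's body presses on something with over 40 N, if the wrist force passes 120 N, or if a joint passes its speed limit or range.

## Robot

A 7-joint arm with a two-finger parallel gripper is mounted at the origin on the work surface. World frame = base frame: x ahead of the robot, y to its left, z up, the work surface at z = 0. Lengths are in m, angles in rad, forces in N, time in s.
With the tool pointing down it reaches from about 0.35 to 0.9 m from the base axis. Payload 19.9 kg.
Tool frame: the origin (TCP) lies between the finger pads; the fingertips stand 19 mm ahead of it and the grasp point (between the pads) is the TCP; z points along the fingers, y is the direction in which the jaws open and shut (so a half turn about z gives the same grasp; the last joint's range is limited). The gripper opens to 94 mm and grips with 3 to 60 N. Pads are 16 mm wide; open, the fingers measure 119 mm over their backs; the gripper's body (75 mm by 177 mm) begins 78 mm behind the grasp point.
Start: joints at [-1.321, 0.417, -0.01, 1.614, 0.005, 1.111, -0.053], TCP at [0.179, 0.599, 0.224] pointing down, gripper open.
Joint ranges: [-2.81, 2.81], [-0.39, 2.02], [-1.27, 1.25], [0.06, 2.57], [-1.19, 4.33], [0.19, 2], [-2.82, 2.82]. Speed limits (rad/s): [1.89, 1.89, 2.39, 2.39, 3.01, 3.01, 3.01].

## Interface

Orientations are given as a 3x3 rotation matrix whose columns are the frame's x, y, z axes.
In Python, from rig import robot gives the robot as it stands. Calls block until the motion is done:
- robot.move_ptp(position, orientation): joint-space move of the TCP to a pose.
- robot.move_linear(position, velocity=0.15, frame=None, threshold=None): straight line of the TCP; frame=None keeps the orientation; velocity is the mean speed in m/s. With threshold (N) it stops when the force on the tool has changed by that much, and returns True; else False.
- robot.goto_joints(angles): joint-space move.
- robot.gripper_to(opening): finger opening in m; the grip force is fixed at half the most; returns when the fingers have stopped.
- robot.pause(seconds).
- robot.ik(position, orientation): joint angles nearest the present ones, or None.
- robot.get_state(): the state.
- robot.grab_frame(name): name is "scene" or "top"; returns the picture (400x640x3 uint8, red, green, blue); there is no depth.
- robot.camera_info(name): a dict with "fx", "fy", "cx", "cy" (pixels), "rvec" (rotation vector, rad) and "tvec" (3), from world to camera coordinates, as OpenCV has them. Camera axes: x right, y down, z forward; pixel columns grow to the right and rows downward; lengths in m; the calibration is good to about 2 mm. A picture is of the moment at which its call begins. camera_info takes no time and is no camera call.
A pose or a line that the arm cannot do raises robot.PlanningError and nothing moves.
- robot.sign_off(): hands the job in, once; it reports no verdict.
The state is a dict: "time": time; "qpos": joint angles; "joint_vel": joint speeds; "effort": joint torques, N m; "ee_pos": TCP position; "tool_rot": TCP orientation; "force": force on the tool from outside, world axes, zero at the start; "moment": the same for the moment, N m; "opening": finger opening in m.
Only numpy, scipy, OpenCV 4.12 (cv2) and the standard library are available. Lean on these libraries where they do the work, as an engineer would, in place of code of your own. Each camera call takes 0.05 s, during which the arm holds its last target.

## Working session

There is one attempt and no reset: what is moved stays moved. The work goes in short steps, each a Python script; the robot and the scene stay as the last script left them, time stands still between calls to the robot, and variables do not carry over. Pictures are saved under pics/ and viewed, and the job is handed in when it is done.

```bash
ls; mkdir -p pics; python3 - <<'E'
from rig import robot
import cv2
s=robot.get_state(); print(s)
for n in("scene","top"):
    print(n,robot.camera_info(n))
    cv2.imwrite(f"pics/{n}0.png",robot.grab_frame(n)[:,:,::-1])
E
```

```text
pics
{'time': 0.0, 'qpos': array([-1.32149946,  0.41801802, -0.01030919,  1.61413342,  0.0046936 ,
        1.11069367, -0.05298508]), 'joint_vel': array([ 0.00011349, -0.00070906, -0.00014301,  0.00021481,  0.00094895,
        0.00108522, -0.00083552]), 'effort': array([-2.86000195e-04, -8.51228070e+01,  6.39030766e-01, -4.25993621e+01,
       -4.88197315e-02,  1.85929402e-02,  8.92510752e-05]), 'ee_pos': array([0.17910543, 0.59843572, 0.22381488]), 'tool_rot': array([[-9.58023114e-01,  2.86690842e-01, -2.71875558e-04],
       [ 2.86690959e-01,  9.58022369e-01, -1.19805631e-03],
       [-8.30089048e-05, -1.22570990e-03, -9.99999245e-01]]), 'force': array([-0.28435714, -0.13448202,  0.1223778 ]), 'moment': array([0.02565319, 0.02964316, 0.01552375]), 'opening': 0.09381933911922188}
scene {'fx': 479.0083805008091, 'fy': 479.0083805008091, 'cx': 326.82559432504746, 'cy': 200.04061193624577, 'rvec': array([ 2.14064542,  0.83842317, -0.38159784]), 'tvec': array([-0.465082  , -0.15395874,  1.47836242])}
top {'fx': 362.1425155475823, 'fy': 362.1425155475823, 'cx': 317.1970938150835, 'cy': 201.39730683094652, 'rvec': array([ 2.181984  , -2.12358514,  0.09740214]), 'tvec': array([0.06197348, 0.59568671, 0.94589042])}
```

View pics/top0.png

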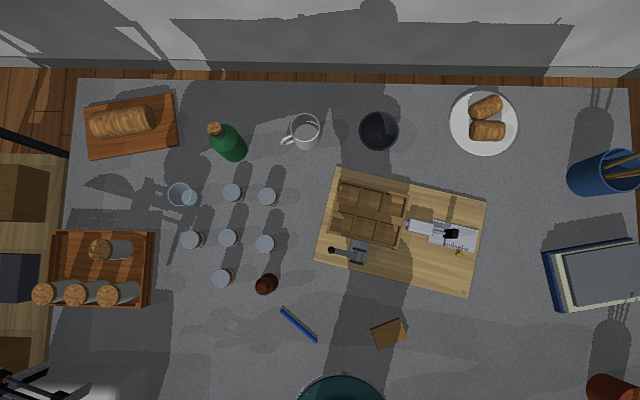

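View pics/scene0.png

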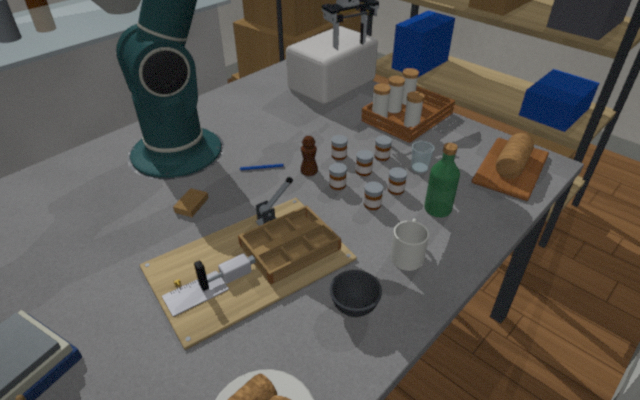

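The top view shows six steel-lidded jars at about (232,192), (267,196), (192,240), (228,238), (264,243) and (222,277). The mill is at (266,284), the tumbler at (182,195), and the crate near (367,215) with the lever to its lower left and the gauge to its right. The scene view also shows six jars. Next I'll zoom in on the details.

```bash
cat > h.py <<'E'
import numpy as np, cv2
from rig import robot
def cam(n):
    c=robot.camera_info(n); K=np.array([[c['fx'],0,c['cx']],[0,c['fy'],c['cy']],[0,0,1.]])
    return K,np.array(c['rvec']),np.array(c['tvec'])
def proj(n,P):
    K,r,t=cam(n); return cv2.projectPoints(np.atleast_2d(np.array(P,float)),r,t,K,None)[0].reshape(-1,2)
def back(n,uv,z):
    K,r,t=cam(n); R=cv2.Rodrigues(r)[0]; C=-R.T@t
    uv=np.atleast_2d(uv).astype(float); d=(R.T@np.linalg.inv(K)@np.c_[uv,np.ones(len(uv))].T).T
    return C+d*((z-C[2])/d[:,2])[:,None]
def snap(n): return robot.grab_frame(n)[:,:,::-1].copy()
def crop(im,x0,y0,x1,y1,k,name):
    cv2.imwrite(f"pics/{name}.png",cv2.resize(im[y0:y1,x0:x1],None,fx=k,fy=k,interpolation=cv2.INTER_CUBIC))
E
python3 - <<'E'
from h import *
t=cv2.imread("pics/top0.png");s=cv2.imread("pics/scene0.png")
crop(t,150,160,300,310,4,"tj");crop(t,305,155,495,305,4,"tb");crop(s,130,170,360,340,3.4,"sb")
E
```

```text
(no output)
```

View pics/tj.png

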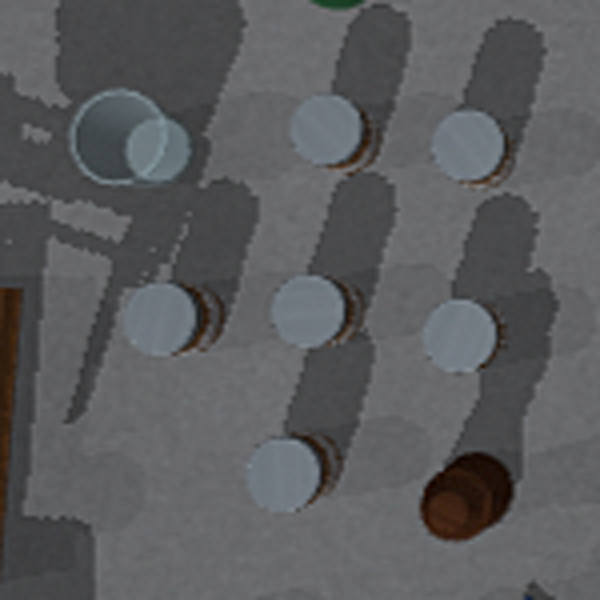

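View pics/tb.png

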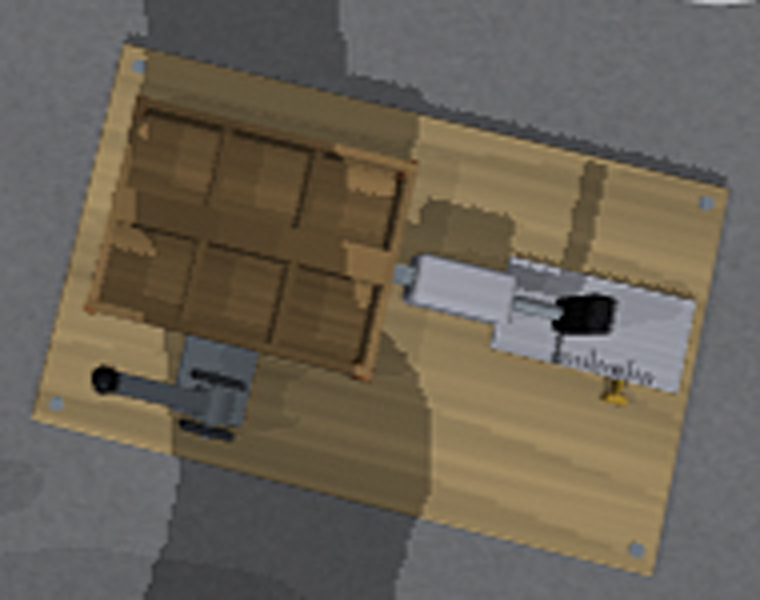

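View pics/sb.png

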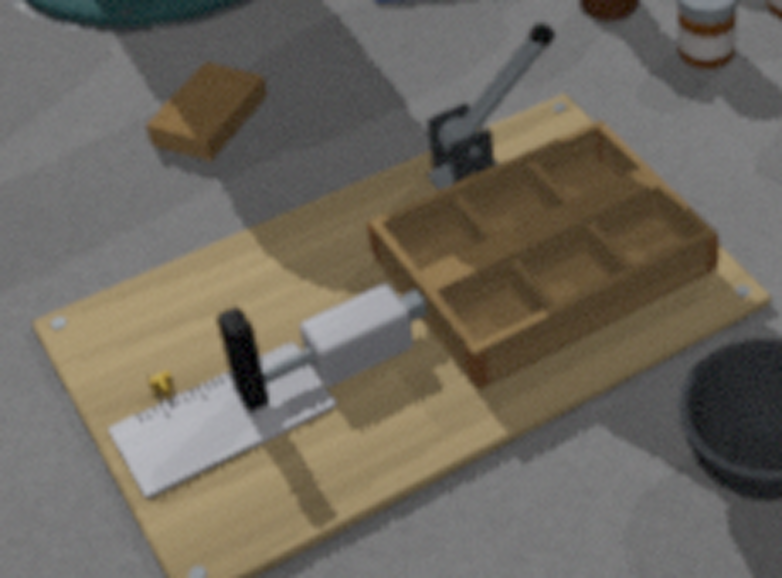

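```bash
cat >> h.py <<'E'
def unc(pts,x0,y0,k): return (np.atleast_2d(pts)+.5)/k-.5+np.array([x0,y0])
def fit2(A,B):
    a=A.mean(0);b=B.mean(0);H=(A-a).T@(B-b);th=np.arctan2(H[0,1]-H[1,0],H[0,0]+H[1,1])
    R=np.array([[np.cos(th),-np.sin(th)],[np.sin(th),np.cos(th)]]);t=b-R@a
    return th,t,(A@R.T+t)-B
E
python3 - <<'E'
from h import *
C=np.array([[115,115],[115,-315],[-155,-315],[-155,115]])/1e3
w=back("top",unc([(124,44),(728,187),(652,575),(33,418)],305,155,4),.010)[:,:2]
th,t,r=fit2(C,w);print("top",th,t,r*1e3)
w=back("scene",unc([(38,322),(565,95),(770,297)],130,170,3.4),.010)[:,:2]
th2,t2,r=fit2(C[[2,3,0]],w);print("scene",th2,t2,r*1e3)
# crate rim outer corners, z=.048
w=back("top",unc([(141,97),(416,160),(367,380),(90,310)],305,155,4),.048)[:,:2]
A=np.array([[73,96],[73,-96],[-73,-96],[-73,96]])/1e3
print("rim",fit2(A,w))
def toc(n,uv,z,th=th,t=t):
    w=back(n,uv,z)[:,:2]; R=np.array([[np.cos(th),-np.sin(th)],[np.sin(th),np.cos(th)]]);return (w-t)@R*1e3
u=lambda p:unc(p,305,155,4)
print("tip",toc("top",u((104,380)),.048+.096*np.cos(np.radians(50))))
print("handle top",toc("top",u([(556,300),(572,332),(613,329),(617,296)]),.09))
print("mark",toc("top",u([(614,390),(617,368)]),.02), "pointer",toc("top",u([(557,360),(558,330)]),.016))
us=lambda p:unc(p,130,170,3.4)
print("s mark",toc("scene",us([(160,382),(168,400)]),.02),"htop",toc("scene",us([(233,318)]),.09),"tip",toc("scene",us([(541,36)]),.11))
jt=unc([(327,130),(468,147),(160,320),(309,312),(460,337),(284,475)],150,160,4)
print("jars top",back("top",jt,.062)[:,:2])
js=np.array([(397,173),(373,187),(383,142),(364,155),(338,168),(339,140)])
print("jars scene",back("scene",js,.062)[:,:2])
print("mill",back("top",unc([(450,508),(485,485)],150,160,4),.118),"tumbler",back("top",unc([(120,137)],150,160,4),.075))
E
```

```text
top -0.21384382153659542 [ 0.56371244 -0.05681294] [[ 1.77711498  1.26225874]
 [ 0.57468009 -2.28578528]
 [-1.06460527 -1.45293585]
 [-1.2871898   2.47646239]]
scene -0.21376248298288564 [ 0.56791831 -0.059456  ] [[-2.88081498 -4.81564385]
 [-0.8910388   2.71132658]
 [ 3.77185378  2.10431727]]
rim (np.float64(-0.21199836705260916), array([ 0.56330463, -0.05750257]), array([[ 0.0002381 ,  0.0023453 ],
       [-0.00220734, -0.00181904],
       [ 0.00109503, -0.0029871 ],
       [ 0.00087421,  0.00246085]]))
tip [[-115.15250209   73.99634798]]
handle top [[   1.06368344 -189.9969488 ]
 [ -16.15009998 -203.69269497]
 [  -8.21492694 -228.05706592]
 [  12.60578159 -226.40202672]]
mark [[ -40.88197038 -261.17436577]
 [ -26.03756481 -260.2233788 ]] pointer [[ -30.12009163 -221.56119205]
 [ -10.19437128 -218.14496433]]
s mark [[ -42.13870695 -265.23192667]
 [ -25.06267907 -266.68058804]] htop [[  -0.75020874 -220.57123942]] tip [[-112.02636692   70.96321469]]
jars top [[0.60948041 0.30557393]
 [0.60054065 0.21138926]
 [0.48133801 0.4084647 ]
 [0.48928705 0.31077758]
 [0.47588547 0.21111891]
 [0.38426788 0.32107645]]
jars scene [[0.61298207 0.29961976]
 [0.60342869 0.20758977]
 [0.49253502 0.39491056]
 [0.49411686 0.30467676]
 [0.48162725 0.20778325]
 [0.39106049 0.31434849]]
mill [[0.3736557  0.20334703 0.118     ]
 [0.38793706 0.1827311  0.118     ]] tumbler [[0.59966876 0.43813057 0.075     ]]
```

```bash
cat >> h.py <<'E'
from scipy.optimize import least_squares
def jars(im,n="top",lo=0.28,hi=0.66,verbose=False):
    # lids: bluish grey bright
    f=im.astype(int); b,g,r=f[...,0],f[...,1],f[...,2]
    m=((b-r)>12)&(b>110)
    m=cv2.morphologyEx(m.astype(np.uint8),cv2.MORPH_OPEN,np.ones((3,3)))
    k,l,st,c=cv2.connectedComponentsWithStats(m)
    out=[]
    for i in range(1,k):
        if 120<st[i,4]<450 and 0.7<st[i,2]/st[i,3]<1.4:
            p=back(n,c[i],.062)[0]
            out.append((p[0],p[1],st[i,4],c[i][0],c[i][1]))
    return np.array(out)
E
python3 - <<'E'
from h import *
t=cv2.imread("pics/top0.png");s=cv2.imread("pics/scene0.png")
for p in jars(t): print(p.round(4))
print("centre lid colour",t[192,232],t[238,190],t[195,180], t[230,200])
print("carafe",back("top",[(236,148),(228,150)],.05),back("top",[(213,128)],.2), "scene",back("scene",[(442,208)],0),"mug",back("scene",[(408,258)],0))
# edges: project model board from estimates & refine by local edge search
def edgepts(im,n,P,Q,N=40,w=7):
    g=cv2.GaussianBlur(im,(0,0),.7)[:,:,0].astype(float)-0*im[:,:,0]; hsv=cv2.cvtColor(im,cv2.COLOR_BGR2HSV); g=cv2.GaussianBlur((im[:,:,2].astype(float)-im[:,:,0]),(0,0),.8)
    out=[]
    for a in np.linspace(.06,.94,N):
        p=(1-a)*P+a*Q; d=Q-P;d/=np.linalg.norm(d);nn=np.array([-d[1],d[0]])
        k=np.arange(-w,w+.01,.25); xy=p+k[:,None]*nn
        v=cv2.remap(g.astype(np.float32),xy[:,0].astype(np.float32)[None],xy[:,1].astype(np.float32)[None],cv2.INTER_LINEAR)[0]
        gr=np.abs(np.gradient(v)); i=gr.argmax()
        if gr[i]>1: 
            ww=gr[max(0,i-5):i+6]; kk=k[max(0,i-5):i+6]; out.append((ww*kk).sum()/ww.sum())
    return out
C=np.array([[115,115],[115,-315],[-155,-315],[-155,115]])/1e3
def corners(x,z=.010):
    c,sn=np.cos(x[2]),np.sin(x[2]); return np.c_[C@np.array([[c,sn],[-sn,c]])+x[:2],np.full(4,z)]
for n,im,x0 in(("top",t,[.5637,-.0568,-.2138]),("scene",s,[.5679,-.0595,-.2138])):
    x=np.array(x0)
    for it in range(6):
        w=7 if it<3 else 4
        uv=proj(n,corners(x)); rows=[];y=[]
        data=[np.median(edgepts(im,n,uv[i],uv[(i+1)%4],w=w)) for i in range(4)]
        def nd(x):
            v=proj(n,corners(x)); o=[]
            for i in range(4):
                d=uv[(i+1)%4]-uv[i];d/=np.linalg.norm(d);nn=np.array([-d[1],d[0]])
                o.append(((v[i]+v[(i+1)%4])/2-(uv[i]+uv[(i+1)%4])/2)@nn)
            return np.array(o)
        use=[0,1,2,3] if n=="top" else [2,3,0,1]
        r=least_squares(lambda q:np.r_[(nd(q)-data),(q[2]+.2138)*30],x,x_scale=[.01,.01,.1]);x=r.x
    print(n,x.round(5),"edge resid px",np.round(data,2),r.fun.round(2))
E
```

```text
[  0.6103   0.3066 235.     231.0255 191.8043]
[6.018000e-01 2.118000e-01 2.400000e+02 2.665042e+02 1.959125e+02]
[  0.5936   0.418  192.     188.9219 196.9792]
[  0.4899   0.3116 248.     226.5806 237.3669]
[  0.483    0.4089 234.     189.4957 238.9744]
[4.771000e-01 2.116000e-01 2.520000e+02 2.644722e+02 2.434167e+02]
[  0.3843   0.3221 253.     220.249  278.336 ]
centre lid colour [129 120 114] [128 121 113] [72 68 64] [70 69 67]
carafe [[0.73245036 0.30278554 0.05      ]
 [0.72638747 0.32435427 0.05      ]] [[0.73963034 0.31996658 0.2       ]] scene [[0.74865188 0.32696818 0.        ]] mug [[0.78759563 0.11554288 0.        ]]
top [ 0.56351 -0.05614 -0.2138 ] edge resid px [0.25 0.45 0.19 0.43] [-0.23 -0.44 -0.22 -0.45 -0.  ]
scene [ 0.56827 -0.05776 -0.21389] edge resid px [-0.42 -0.53 -0.48 -0.8 ] [ 0.37  0.53  0.51  0.8  -0.  ]
```

```bash
cat >> h.py <<'E'
CX,CY,TH=.5645,-.0566,-.2138
ex=np.array([np.cos(TH),np.sin(TH),0]);ey=np.array([-np.sin(TH),np.cos(TH),0])
def c2w(x,y,z): return np.array([CX,CY,0])+ex*x+ey*y+np.array([0,0,z])
def Rdown(ydir):
    z=np.array([0,0,-1.]);y=ydir/np.linalg.norm(ydir);return np.c_[np.cross(y,z),y,z]
def best(p,ydir):
    q0=robot.get_state()['qpos'];b=None
    for s in(1,-1):
        q=robot.ik(p,Rdown(s*ydir))
        if q is not None and (b is None or np.abs(q-q0).max()<b[0]): b=(np.abs(q-q0).max(),Rdown(s*ydir))
    return b[1]
def st(): 
    s=robot.get_state(); return s['time'],s['ee_pos'].round(4),round(s['opening'],4),s['force'].round(1)
def pick(x,y,ydir=ex,zg=.055,zt=.2):
    p=np.array([x,y,zt]);R=best(p,ydir)
    robot.move_ptp(p,R); robot.gripper_to(.07)
    robot.move_linear([x,y,zg],velocity=.2)
    robot.gripper_to(.03); o=st(); print("grip",o)
    robot.move_linear([x,y,zt],velocity=.2); print("lift",st())
    return R
def place(i,j,zp=.0715,zt=.2):
    cx=(-.039,.039)[i];cy=(-.062,0,.062)[j]
    p=c2w(cx,cy,zt);robot.move_ptp(p,best(p,ex)); print("over",st())
    robot.move_linear(c2w(cx,cy,.115),velocity=.2)
    hit=robot.move_linear(c2w(cx,cy,zp-.003),velocity=.06,threshold=6); print("down",hit,st())
    return hit
def release(i,j,zt=.2):
    cx=(-.039,.039)[i];cy=(-.062,0,.062)[j]
    robot.gripper_to(.064); robot.move_linear(c2w(cx,cy,zt),velocity=.25)
def look(n):
    t=snap("top");s=snap("scene");cv2.imwrite(f"pics/t{n}.png",t);cv2.imwrite(f"pics/s{n}.png",s)
    J=jars(t);print(J[:,:3].round(4));
    a=cv2.resize(t[155:305,150:450],None,fx=2.6,fy=2.6);b=cv2.resize(s[120:310,120:420],None,fx=1.5,fy=1.5)
    c=np.zeros((a.shape[0]+190,780,3),np.uint8);c[:a.shape[0]]=a
    b=b[:190] if False else cv2.resize(s[110:300,120:440],(320,190));c[a.shape[0]:,:320]=b
    b=cv2.resize(s[190:285,220:380],(320,190));c[a.shape[0]:,330:650]=b
    cv2.imwrite(f"pics/v{n}.png",c)
E
python3 - <<'E'
from h import *
pick(.4775,.2116)
look(1)
E
```

```text
grip (3.8167, array([0.4777, 0.2119, 0.0555]), 0.0471, array([-2.3, -0.4,  8.8]))
lift (4.6917, array([0.4769, 0.2114, 0.1989]), 0.0477, array([-0.2, -0.3, -2.1]))
[[6.031e-01 4.255e-01 2.920e+02]
 [6.152e-01 3.073e-01 1.810e+02]
 [6.059e-01 2.181e-01 1.390e+02]]
```

View pics/v1.png

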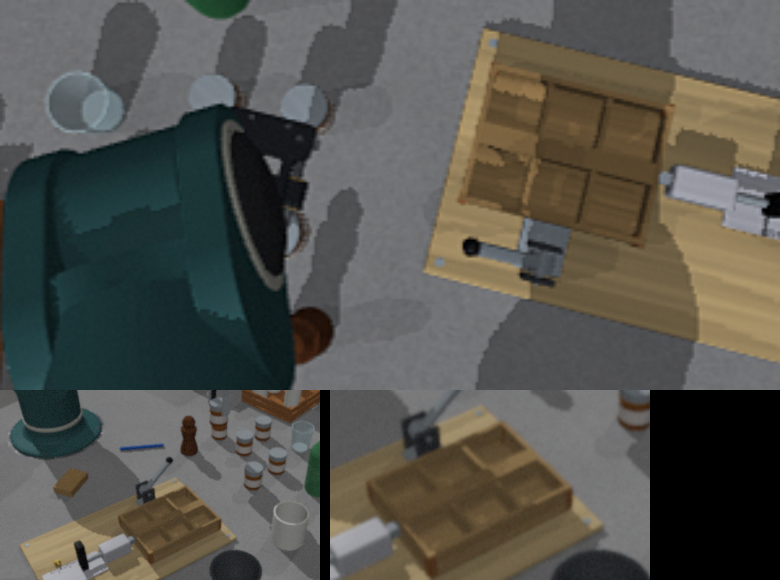

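The jar is held upright in the air at the top-view centre-left, with opening 47.7 mm. The other jars and the mill are untouched. I'll place it now.

```bash
python3 - <<'E'
from h import *
h=place(1,0)
s=snap("scene");cv2.imwrite("pics/s2.png",s);crop(s,200,180,360,300,5,"sc2")
E
```

```text
over (6.125, array([ 0.5896, -0.1239,  0.1997]), 0.0477, array([-0.4, -0.2, -2.3]))
down True (7.3917, array([ 0.5888, -0.1254,  0.0706]), 0.0476, array([ 0.5,  0.1, -0.8]))
```

View pics/sc2.png

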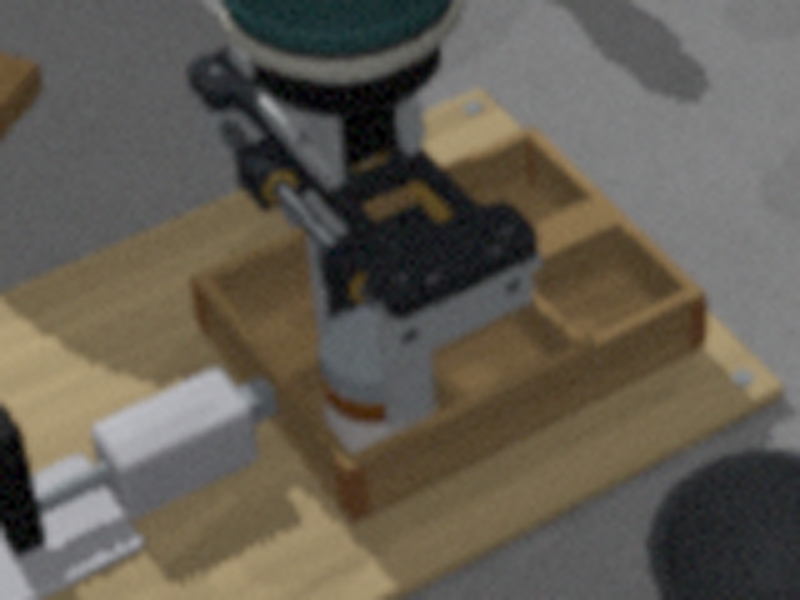

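The jar sits down inside the near-right cell on the floor: TCP z is 70.6 mm, against about 71.5 mm expected. I'll release it and look.

```bash
python3 - <<'E'
from h import *
release(1,0)
robot.move_linear(c2w(-.1,.3,.25),velocity=.5) if False else None
look(3);print(st())
t=cv2.imread("pics/t3.png");print(st())
E
```

```text
[[6.040e-01 4.275e-01 3.280e+02]
 [6.101e-01 3.065e-01 2.450e+02]
 [6.017e-01 2.116e-01 2.460e+02]
 [4.902e-01 3.114e-01 2.530e+02]
 [4.825e-01 4.090e-01 2.560e+02]
 [3.845e-01 3.219e-01 2.610e+02]]
(8.6917, array([ 0.5889, -0.1253,  0.199 ]), 0.0638, array([ 0.7, -0.4, -0. ]))
(8.6917, array([ 0.5889, -0.1253,  0.199 ]), 0.0638, array([ 0.7, -0.4, -0. ]))
```

View pics/v3.png

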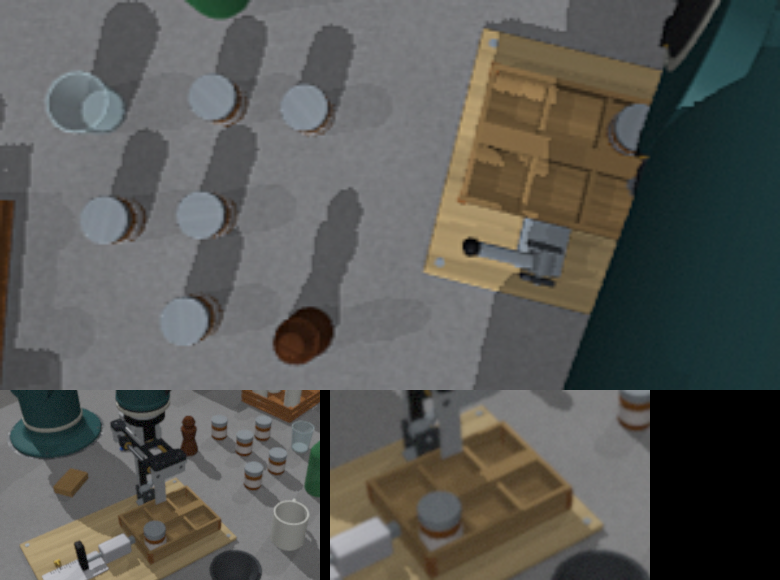

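Jar 1 stands in its cell and five jars remain at their places. Next are jars 2 and 3, each with a fresh fix and in-hand checks.

```bash
cat >> h.py <<'E'
def nearest(x,y,tag):
    t=snap("top");cv2.imwrite(f"pics/n{tag}.png",t);J=jars(t)
    d=np.hypot(J[:,0]-x,J[:,1]-y);i=d.argmin();print("jar",J[i,:3].round(4),"moved",d[i].round(4));
    assert d[i]<.012 and J[i,2]>215,J
    return J[i,:2]
def one(x,y,i,j,ydir=ex,tag=""):
    p=nearest(x,y,tag);pick(*p,ydir=ydir)
    assert .045<st()[2]<.05
    h=place(i,j);s=st()
    assert h and .069<s[1][2]<.0745 and .045<s[2]<.05
    release(i,j)
E
python3 - <<'E'
from h import *
one(.6017,.2116,1,1,ex,"a")
one(.6101,.3065,1,2,ey,"b")
look(4);print(st())
E
```

```text
jar [6.018e-01 2.117e-01 2.470e+02] moved 0.0001
grip (11.7167, array([0.6021, 0.2118, 0.0556]), 0.0474, array([-1.9,  0.5,  6.9]))
lift (12.5917, array([0.6012, 0.2116, 0.1988]), 0.0475, array([-0.6, -0.5, -2. ]))
over (13.6667, array([ 0.6029, -0.0631,  0.1996]), 0.0476, array([-0.7,  0.8, -1. ]))
down True (14.9333, array([ 0.602 , -0.0648,  0.0707]), 0.0472, array([ 0.5, -0.6,  0.2]))
jar [  0.61     0.3065 244.    ] moved 0.0001
grip (19.225, array([0.6103, 0.3068, 0.0557]), 0.0473, array([-1.4,  0.2,  6.9]))
lift (20.1, array([0.6094, 0.3063, 0.1986]), 0.0478, array([ 0.1,  0.8, -2.6]))
over (21.2833, array([ 0.6159, -0.0029,  0.1995]), 0.0474, array([-1. ,  0.7, -2.8]))
down True (22.55, array([ 0.6152, -0.0043,  0.0706]), 0.0476, array([ 1.4, -0.7, -0.6]))
[[  0.6032   0.4257 295.    ]
 [  0.4902   0.3114 251.    ]
 [  0.4822   0.4088 251.    ]
 [  0.3845   0.3218 260.    ]]
(23.8, array([ 0.6152, -0.0042,  0.199 ]), 0.0638, array([-0.7,  0.7, -0.6]))
```

View pics/v4.png

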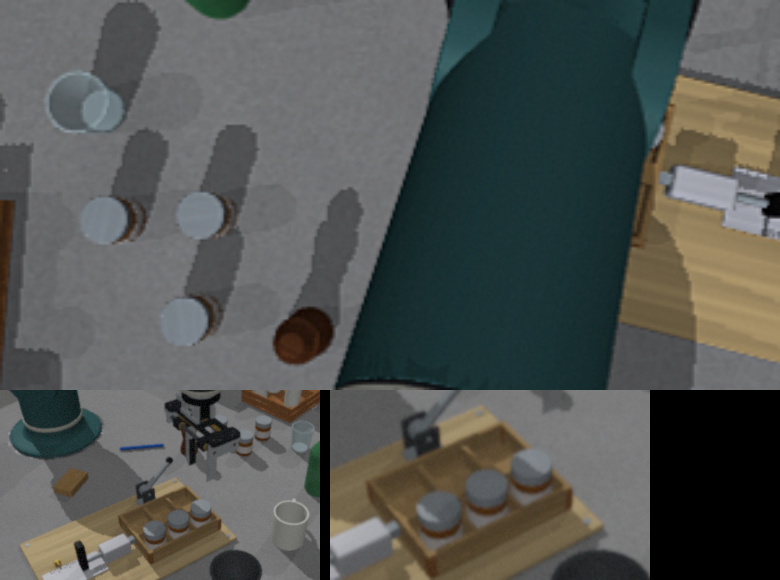

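Three jars stand in the far row of cells and three remain on the table, unmoved. Next are jars 4 and 5, then 6.

```bash
python3 - <<'E'
from h import *
one(.4902,.3114,0,0,ex,"c")
one(.4822,.4088,0,1,ex,"d")
look(5);print(st())
E
```

```text
jar [  0.4903   0.3116 253.    ] moved 0.0002
grip (26.8333, array([0.4905, 0.3118, 0.0555]), 0.0479, array([-2.2, -0.4,  6.2]))
lift (27.7083, array([0.4896, 0.3114, 0.1989]), 0.0475, array([ 0.1,  0.6, -2.5]))
over (29.2583, array([ 0.5136, -0.1078,  0.1998]), 0.0473, array([ 0.1, -0.9, -2.7]))
down True (30.525, array([ 0.5125, -0.1088,  0.0707]), 0.0477, array([ 0.6,  0.3, -2.1]))
jar [  0.4824   0.4084 248.    ] moved 0.0005
grip (35.3, array([0.4826, 0.4086, 0.0555]), 0.0476, array([-0.6, -0.4,  6.5]))
lift (36.175, array([0.4818, 0.4082, 0.1988]), 0.0475, array([-0.1, -0.1, -2.7]))
over (37.8583, array([ 0.5267, -0.0473,  0.1999]), 0.0475, array([ 1.4,  0.4, -1.6]))
down True (39.125, array([ 0.5258, -0.0483,  0.0707]), 0.0476, array([ 0.1, -0.5, -2. ]))
[[  0.6025   0.4246 280.    ]
 [  0.3845   0.3218 260.    ]]
(40.375, array([ 0.5258, -0.0482,  0.1991]), 0.0639, array([-0. ,  0.2, -0.3]))
```

View pics/v5.png

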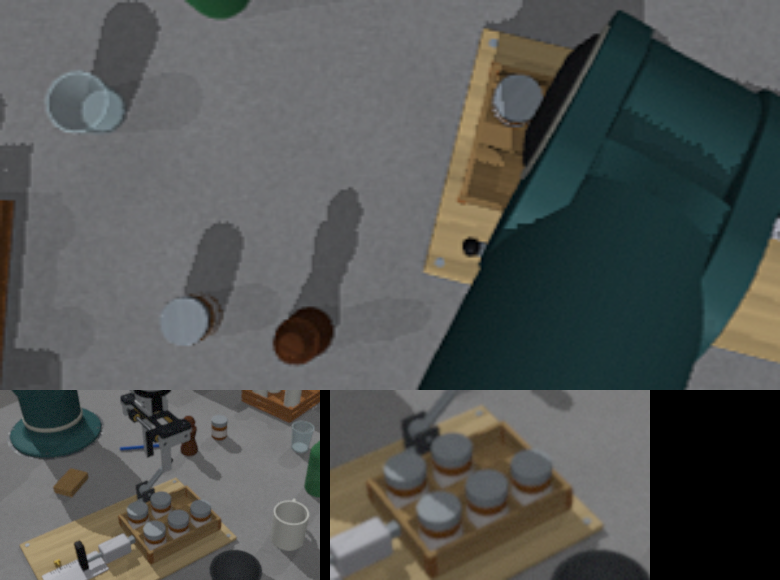

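Five jars are packed upright. The last jar is at (0.3845, 0.3218) and goes to the remaining lever-side cell.

```bash
python3 - <<'E'
from h import *
one(.3845,.3218,0,2,ex,"e")
robot.gripper_to(0); 
p=c2w(-.115,.16,.2); robot.move_ptp(p,best(p,ex))
look(6);print(st())
E
```

```text
jar [  0.3845   0.3218 259.    ] moved 0.0
grip (43.6, array([0.3846, 0.3221, 0.0554]), 0.0477, array([-1.9,  0.3,  7.7]))
lift (44.475, array([0.3839, 0.3216, 0.1991]), 0.0474, array([-0.8,  0.5, -2.5]))
over (45.775, array([0.5394, 0.0135, 0.1996]), 0.0475, array([ 0.5,  0.3, -1.5]))
down True (47.0417, array([0.539 , 0.0122, 0.0707]), 0.0475, array([ 1.3,  0.2, -1.7]))
[[ 6.021e-01  4.248e-01  2.740e+02]
 [ 5.900e-01 -1.296e-01  2.350e+02]]
(49.9083, array([0.4864, 0.1234, 0.2002]), 0.0003, array([ 0.1, -0.4,  0.3]))
```

View pics/v6.png

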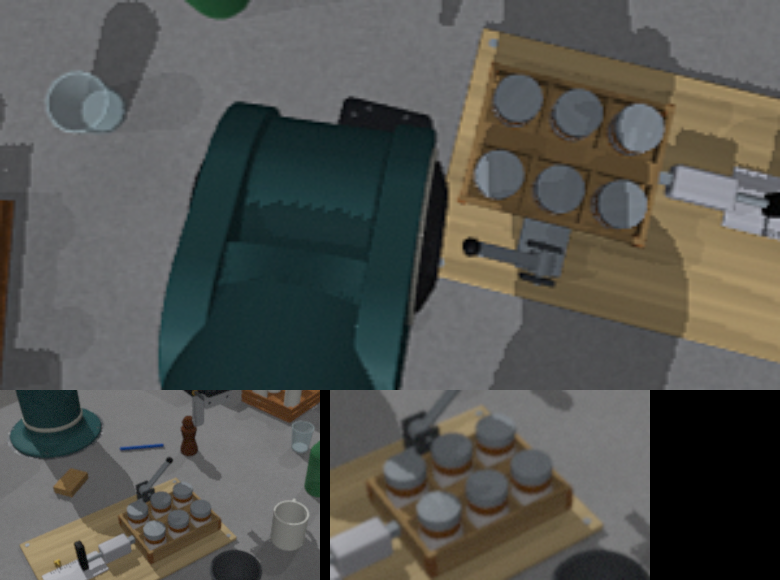

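All six jars stand in their cells, and the lever still leans to crate +y with its ball at (471,246) in the crop. Next I'll sweep the lever over with closed fingers.

```bash
python3 - <<'E'
from h import *
robot.move_linear(c2w(-.115,.13,.109),velocity=.2)
print(robot.move_linear(c2w(-.115,-.03,.109),velocity=.07,threshold=25),st())
robot.pause(.5);print(st())
robot.move_linear(c2w(-.115,-.03,.2),velocity=.2)
p=c2w(-.115,.18,.22); robot.move_ptp(p,best(p,ex))
t=snap("top");s=snap("scene");crop(t,305,155,495,305,4,"tb7");crop(s,130,170,360,340,3.4,"sb7");print(st())
E
```

```text
True (51.4667, array([0.4714, 0.0556, 0.1096]), 0.0003, array([0.6, 9.9, 4. ]))
(51.9667, array([0.4714, 0.0558, 0.1093]), 0.0006, array([1.8, 8.5, 4.7]))
(53.8167, array([0.4902, 0.1424, 0.2198]), 0.0002, array([ 0.1, -0.4,  0.2]))
```

View pics/tb7.png

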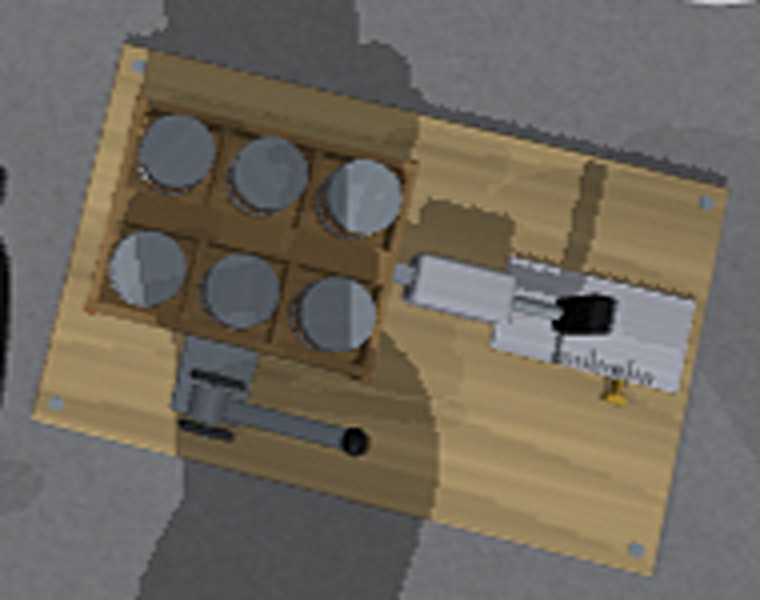

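View pics/sb7.png

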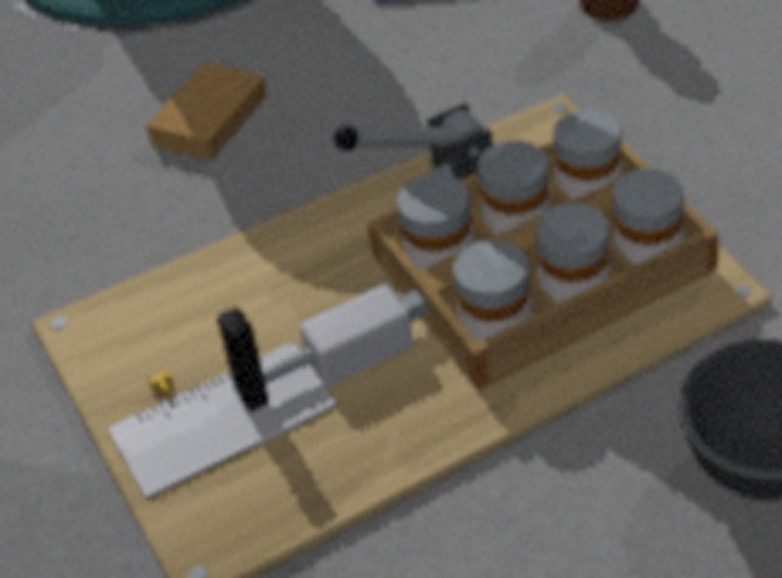

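The lever now lies on the gauge side (crate −y) with its ball at crop (354,442). The threshold stop came early, and the following diagonal lift carried the lever over. All jars are still upright. I'll check the tip angle and measure the pointer and mark.

```bash
python3 - <<'E'
from h import *
def toc(n,uv,z):
    w=back(n,uv,z)[:,:2]-[CX,CY]; return (np.c_[w@ex[:2],w@ey[:2]]*1e3).round(1)
print("tip expected -115,-87 z88.6:",toc("top",unc((354,442),305,155,4),.0886),toc("scene",unc((346,137),130,170,3.4),.0886))
t=snap("top");s=snap("scene");cv2.imwrite("pics/t8.png",t)
crop(t,425,210,485,260,12,"tg8");crop(s,155,250,235,320,9,"sg8")
E
```

```text
tip expected -115,-87 z88.6: [[-116.   -87.1]] [[-116.1  -87.4]]
```

View pics/tg8.png

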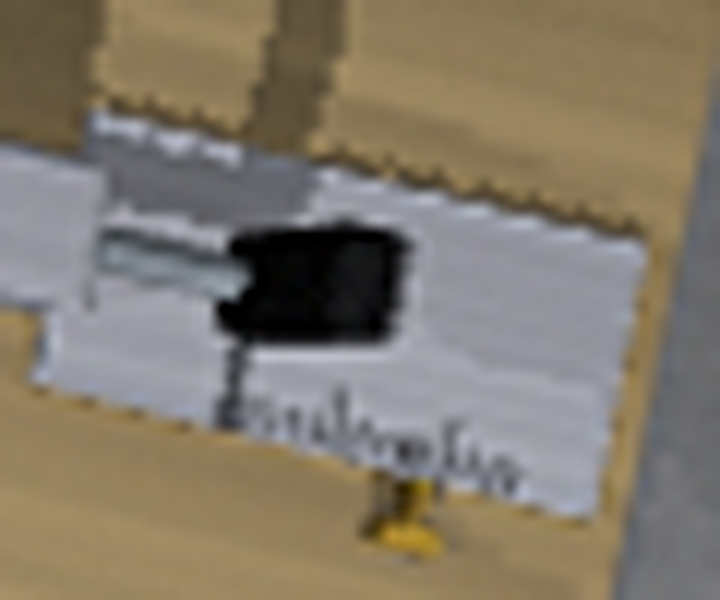

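View pics/sg8.png

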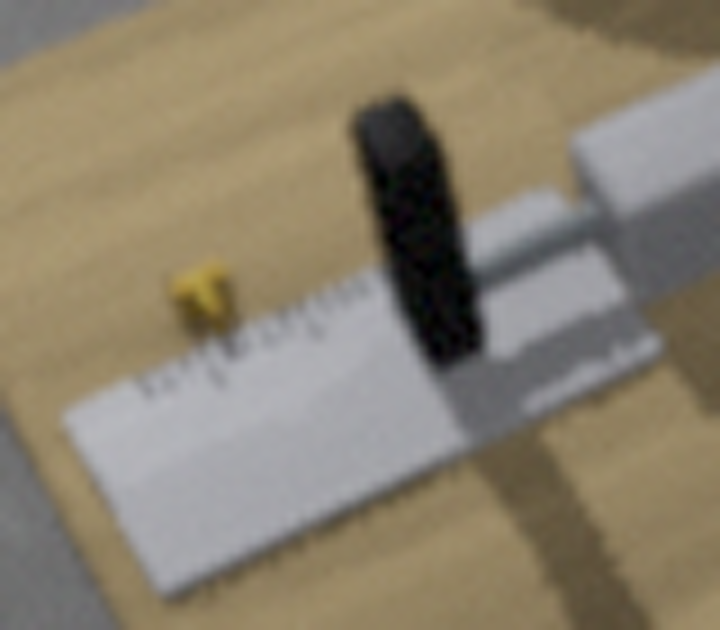

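```bash
python3 - <<'E'
from h import *
def toc(n,uv,z):
    w=back(n,uv,z)[:,:2]-[CX,CY]; return (np.c_[w@ex[:2],w@ey[:2]]*1e3).round(1)
u=lambda p:unc(p,425,210,12); v=lambda p:unc(p,155,250,9)
for z in(.012,.018,.026):
    print(z,"top ptr",toc("top",u([(237,350),(229,415)]),z).tolist(),"brass",toc("top",u([(424,488),(405,540),(385,490),(410,455)]),z).tolist())
    print("  scene brass",toc("scene",v([(215,270),(185,290),(210,315),(230,345)]),z).tolist())
t=cv2.imread("pics/t8.png")
print(t[244:258,452:464].tolist())
E
```

```text
0.012 top ptr [[-14.6, -221.1], [-29.4, -222.3]] brass [[-35.0, -268.0], [-47.4, -266.1], [-37.5, -259.6], [-28.5, -263.5]]
  scene brass [[-54.7, -258.5], [-52.8, -267.0], [-41.8, -264.9], [-30.1, -264.5]]
0.018 top ptr [[-15.2, -219.2], [-29.8, -220.4]] brass [[-35.4, -265.8], [-47.7, -264.0], [-37.9, -257.5], [-28.9, -261.3]]
  scene brass [[-49.2, -259.5], [-47.3, -267.9], [-36.3, -265.9], [-24.7, -265.5]]
0.026 top ptr [[-15.9, -216.7], [-30.4, -217.9]] brass [[-35.9, -262.9], [-48.1, -261.1], [-38.4, -254.6], [-29.5, -258.5]]
  scene brass [[-41.8, -260.8], [-39.9, -269.2], [-29.1, -267.2], [-17.6, -266.8]]
[[[163, 154, 152], [119, 111, 110], [185, 174, 172], [174, 165, 162], [176, 167, 163], [175, 165, 163], [173, 163, 161], [172, 163, 161], [171, 162, 161], [170, 162, 158], [167, 158, 155], [165, 156, 153]], [[157, 149, 146], [119, 112, 110], [155, 146, 144], [115, 108, 105], [182, 171, 168], [182, 170, 169], [180, 169, 168], [178, 167, 166], [175, 166, 165], [165, 156, 154], [123, 116, 113], [144, 136, 134]], [[128, 120, 116], [129, 121, 119], [128, 121, 120], [132, 125, 123
[... 1552 characters left out ...]
 98], [47, 138, 176], [48, 139, 172], [51, 145, 178], [44, 131, 164], [59, 112, 136], [84, 113, 130], [86, 119, 137]], [[92, 128, 149], [92, 126, 147], [89, 127, 149], [81, 127, 151], [64, 118, 142], [55, 122, 151], [45, 125, 158], [45, 129, 163], [42, 133, 166], [59, 133, 161], [81, 108, 125], [81, 112, 128]], [[91, 128, 148], [92, 128, 147], [91, 128, 147], [96, 129, 149], [95, 127, 147], [99, 130, 147], [92, 119, 136], [70, 102, 120], [67, 117, 142], [76, 124, 146], [92, 124, 143], [88, 123, 140]], [[98, 135, 156], [96, 134, 153], [92, 132, 149], [92, 129, 149], [91, 128, 146], [91, 126, 145], [92, 127, 145], [95, 128, 147], [93, 125, 145], [93, 125, 146], [90, 125, 144], [88, 123, 142]]]
```

The lever reads as fully clamped: its tip is at (−116, −87) mm against (−115, −87) expected. From the top view the pointer is at about y −221 mm and the brass blade at about −263 mm, so the pull is about 42 mm, within the 28–50 range. I'll go into the gap between housing and handle with closed fingers and find the contact.

```bash
cat >> h.py <<'E'
def cr(p): 
    w=np.asarray(p)[:2]-[CX,CY]; return np.r_[w@ex[:2],w@ey[:2],p[2]]*1e3
E
python3 - <<'E'
from h import *
p=c2w(0,-.1935,.2); robot.move_ptp(p,best(p,ex))
robot.move_linear(c2w(0,-.1935,.12),velocity=.2)
print(robot.move_linear(c2w(0,-.1935,.0625),velocity=.06,threshold=6),st())
robot.pause(.2)
print(robot.move_linear(c2w(0,-.215,.0625),velocity=.02,threshold=2.5),st(),cr(st()[1]))
s=snap("scene");crop(s,150,200,270,310,6,"sg9");t=snap("top");crop(t,400,180,500,270,7,"tg9")
E
```

```text
False (57.0333, array([ 0.5236, -0.2458,  0.0628]), 0.0004, array([ 0.7, -0.5, -0.1]))
True (57.8667, array([ 0.5211, -0.2561,  0.0623]), 0.0006, array([1.8, 3.9, 2.4])) [-8.29629033e-02 -2.04166116e+02  6.23000000e+01]
```

View pics/sg9.png

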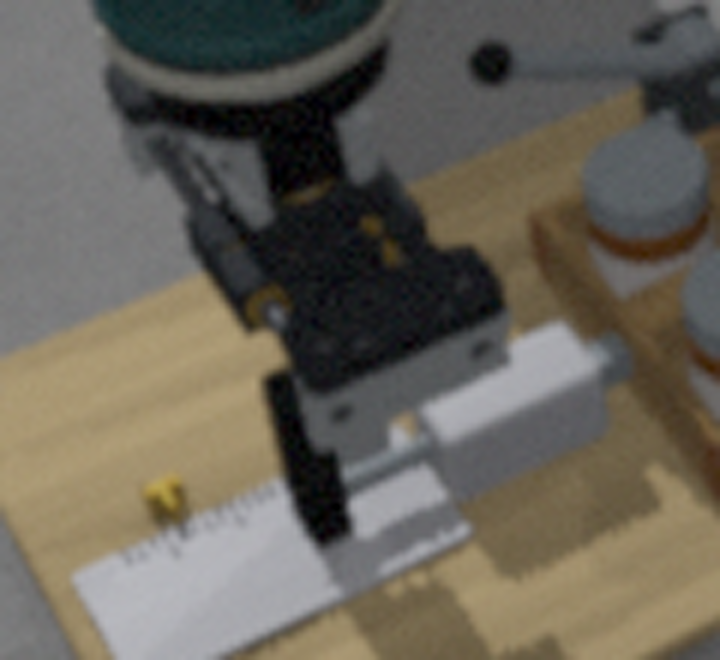

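View pics/tg9.png

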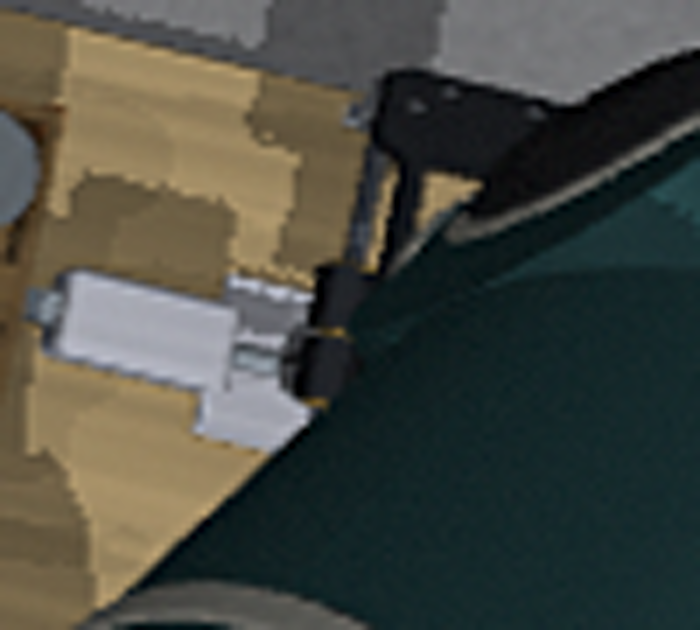

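Contact is at crate y = −204.2 mm, which fits the block face at −212 and its centre at −220. In the scene view the fingers are in the gap, with the handle at (310,460) and the brass clip at (165,500). I'll pull 42 mm and look.

```bash
python3 - <<'E'
from h import *
robot.move_linear(c2w(0,-.2462,.0625),velocity=.03,threshold=30); print(st(),cr(st()[1]))
s=snap("scene");cv2.imwrite("pics/s10.png",s);crop(s,140,240,220,310,9,"sg10");t=snap("top");cv2.imwrite("pics/t10.png",t);crop(t,400,180,500,270,7,"tg10")
E
```

```text
(59.5333, array([ 0.5123, -0.296 ,  0.0621]), 0.0005, array([ 1.6, 10.3,  2.3])) [-2.16823289e-01 -2.45024801e+02  6.21000000e+01]
```

View pics/sg10.png

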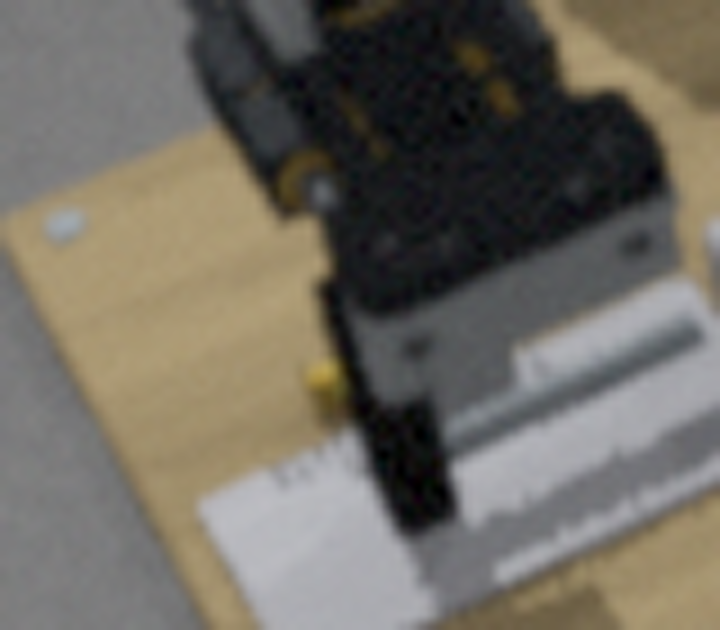

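View pics/tg10.png

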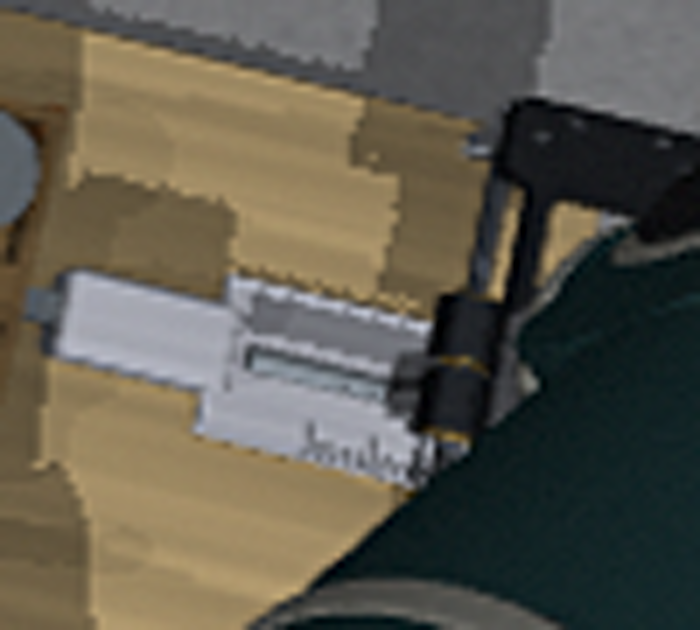

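```bash
python3 - <<'E'
from h import *
a=cv2.imread("pics/t10.png");b=cv2.imread("pics/t8.png")
A=cv2.resize(a[236:260,444:472],None,fx=13,fy=13,interpolation=cv2.INTER_NEAREST)
B=cv2.resize(b[236:260,444:472],None,fx=13,fy=13,interpolation=cv2.INTER_NEAREST)
cv2.imwrite("pics/cmp.png",np.hstack([B,np.zeros((A.shape[0],10,3),np.uint8),A]))
B=cv2.resize(b[230:254,435:463],None,fx=20,fy=20,interpolation=cv2.INTER_NEAREST);cv2.imwrite("pics/ptr.png",B)
E
```

```text
(no output)
```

View pics/cmp.png

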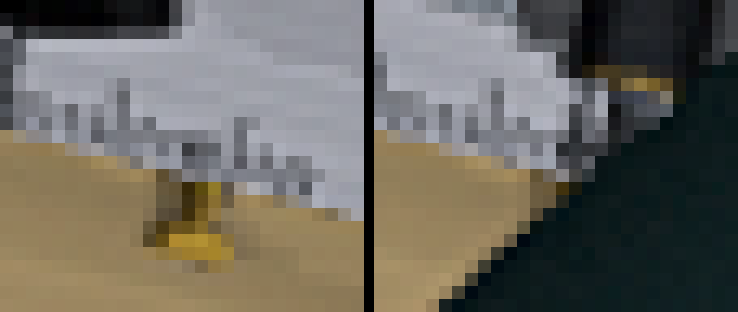

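View pics/ptr.png

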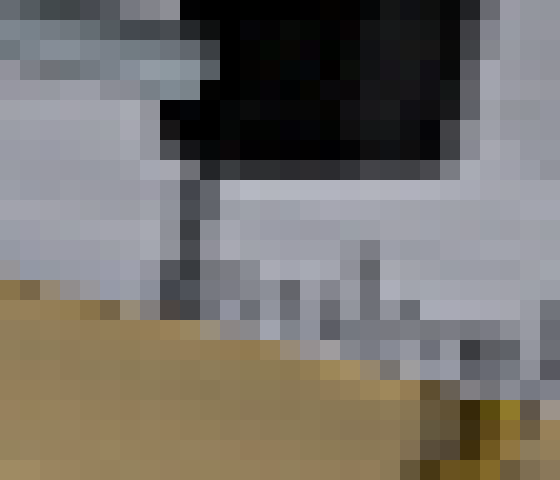

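```bash
python3 - <<'E'
from h import *
b=cv2.imread("pics/scene0.png").astype(float)
for f in("s2","s3","s4","s5","s6"):
    im=cv2.imread(f"pics/{f}.png").astype(float); b=b+im
b=(b/6).astype(np.uint8)
B=cv2.resize(b[272:296,168:196],None,fx=20,fy=20,interpolation=cv2.INTER_NEAREST)
# overlay hypotheses: blade box y_m, x -28..-40
for ym,col in((-.263,(255,0,0)),(-.265,(0,0,255))):
    for z in(.012,.026):
        pts=np.array([c2w(x,ym+d,z) for x,d in((-.028,-.0015),(-.040,-.0015),(-.040,.0015),(-.028,.0015))])
        uv=(proj("scene",pts)-[168,272]+.5)*20
        cv2.polylines(B,[uv.round().astype(np.int32)],True,col,1)
a=cv2.imread("pics/t8.png")[238:260,446:470]
A=cv2.resize(a,None,fx=20,fy=20,interpolation=cv2.INTER_NEAREST)
for ym,col in((-.263,(255,0,0)),(-.265,(0,0,255))):
    for z in(.012,.026):
        pts=np.array([c2w(x,ym+d,z) for x,d in((-.028,-.0015),(-.040,-.0015),(-.040,.0015),(-.028,.0015))])
        uv=(proj("top",pts)-[446,238]+.5)*20
        cv2.polylines(A,[uv.round().astype(np.int32)],True,col,1)
cv2.imwrite("pics/ovs.png",B);cv2.imwrite("pics/ovt.png",A)
E
```

```text
(no output)
```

View pics/ovs.png

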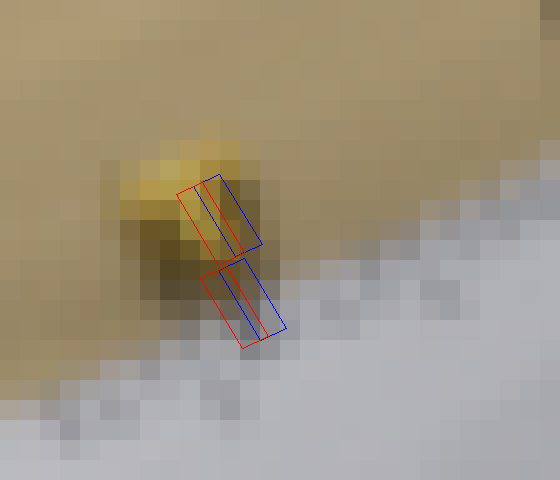

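View pics/ovt.png

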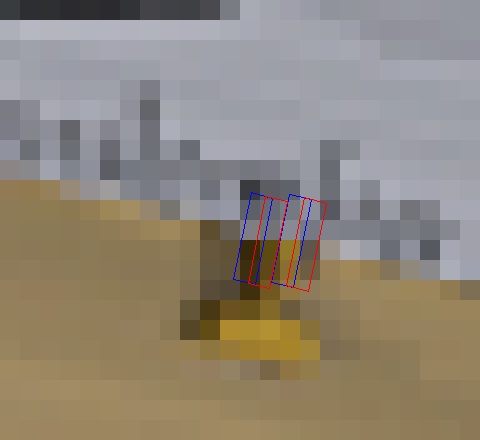

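```bash
cat > ov.py <<'E'
from h import *
def box(B,cam,x0,y0,k,xr,yr,zr,col):
    P=np.array([c2w(x,y,z) for z in zr for x,y in((xr[0],yr[0]),(xr[1],yr[0]),(xr[1],yr[1]),(xr[0],yr[1]))])
    uv=((proj(cam,P)-[x0,y0]+.5)*k).round().astype(np.int32)
    cv2.polylines(B,[uv[:4],uv[4:]],True,col,1)
    for i in range(4): cv2.line(B,tuple(map(int,uv[i])),tuple(map(int,uv[i+4])),col,1)
def nn(im,x0,y0,w,h,k): return cv2.resize(im[y0:y0+h,x0:x0+w],None,fx=k,fy=k,interpolation=cv2.INTER_NEAREST)
E
python3 - <<'E'
from ov import *
b=sum(cv2.imread(f"pics/{f}.png").astype(float) for f in("scene0","s3","s4","s5","s6"))/5; b=b.astype(np.uint8)
B=nn(b,188,255,26,40,14);box(B,"scene",188,255,14,(-.012,.012),(-.2122,-.2282),(.016,.09),(0,0,255))
t=sum(cv2.imread(f"pics/{f}.png").astype(float) for f in("top0","t8"))/2; t=t.astype(np.uint8)
A=nn(t,436,222,28,28,14);box(A,"top",436,222,14,(-.012,.012),(-.2122,-.2282),(.016,.09),(0,0,255));box(A,"top",436,222,14,(-.030,-.012),(-.2192,-.2212),(.016,.02),(255,0,0))
H=max(A.shape[0],B.shape[0]);C=np.zeros((H,A.shape[1]+B.shape[1]+8,3),np.uint8);C[:B.shape[0],:B.shape[1]]=B;C[:A.shape[0],B.shape[1]+8:]=A
cv2.imwrite("pics/ov2.png",C)
E
```

```text
(no output)
```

View pics/ov2.png

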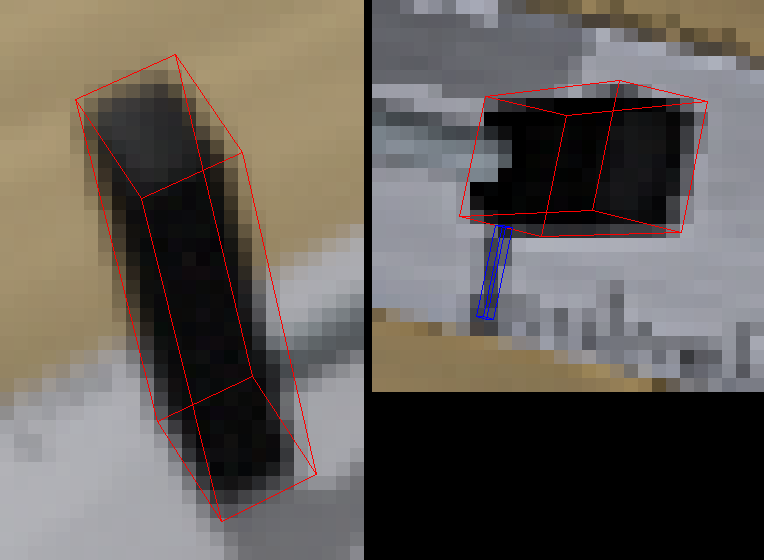

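```bash
python3 - <<'E'
from ov import *
robot.move_linear(c2w(0,-.2485,.0625),velocity=.03,threshold=30)
y=cr(st()[1])[1]; print(st(),"d",-y-204.2)
t=snap("top");cv2.imwrite("pics/t11.png",t);s=snap("scene");cv2.imwrite("pics/s11.png",s)
yp=y/1e3-.016
A=nn(t,446,234,24,22,16);A2=A.copy();box(A,"top",446,234,16,(-.030,-.012),(yp-.001,yp+.001),(.016,.02),(255,0,0));box(A,"top",446,234,16,(-.040,-.029),(-.2650,-.2620),(.012,.026),(0,0,255))
cv2.imwrite("pics/ov3.png",np.hstack([A2,A]))
B=nn(s,160,262,40,40,14);B2=nn(s,160,262,40,40,14)
box(B,"scene",160,262,14,(-.012,.012),(yp-.008,yp+.008),(.016,.09),(0,0,255));box(B,"scene",160,262,14,(-.040,-.029),(-.2650,-.2620),(.012,.026),(255,0,0))
cv2.imwrite("pics/ov4.png",B)
E
```

```text
(59.8833, array([ 0.5118, -0.2982,  0.0621]), 0.0004, array([ 1.1, 11.1,  2.1])) d 43.08079796882464
```

View pics/ov3.png

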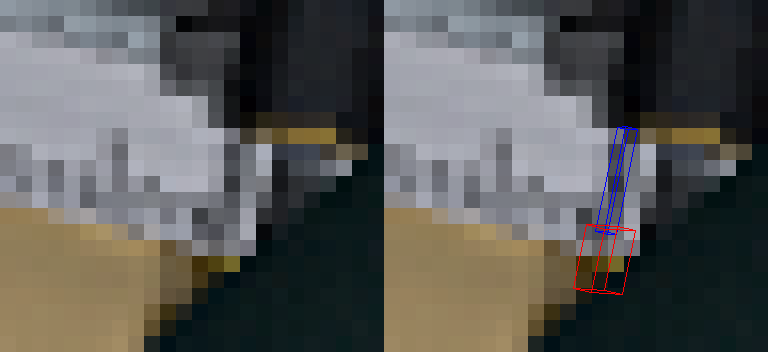

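View pics/ov4.png

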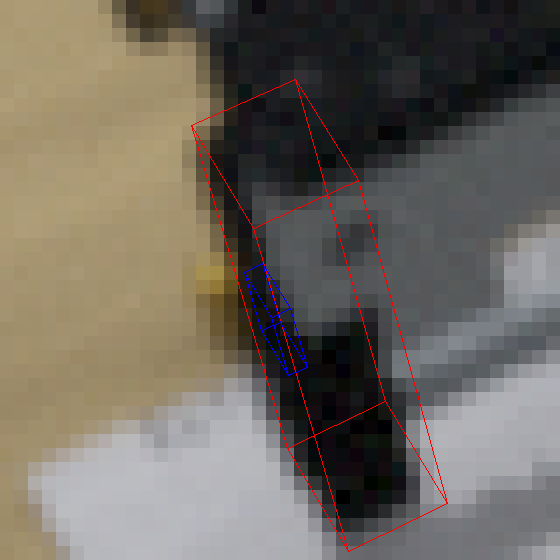

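In the top view the pointer line is at (232,150)→(220,225). Extrapolated, it meets the brass blade at about (211,265), and the blade's centre at that height is about 212, so it is on the mark within roughly 1 mm. I'll hold here and then let it go home.

```bash
python3 - <<'E'
from ov import *
print(st(),cr(st()[1])); robot.pause(1.8); print(cr(st()[1])); robot.pause(1.8); print(st(),cr(st()[1]))
robot.move_linear(c2w(0,-.1935,.0625),velocity=.06); robot.pause(.3); print(st())
robot.move_linear(c2w(0,-.1935,.2),velocity=.15)
p=c2w(-.1,.25,.25); robot.move_ptp(p,best(p,ex))
t=snap("top");cv2.imwrite("pics/t12.png",t);crop(t,150,110,490,310,2.3,"tf");s=snap("scene");cv2.imwrite("pics/s12.png",s);crop(s,130,100,460,340,2.3,"sf")
b=cv2.imread("pics/t8.png"); print("gauge region diff vs home",np.abs(t[210:260,425:485].astype(int)-b[210:260,425:485]).mean(), np.abs(t[210:260,425:485].astype(int)-b[210:260,425:485]).max())
print(st())
E
```

```text
(59.9833, array([ 0.5118, -0.2982,  0.0621]), 0.0002, array([ 0.7, 11.4,  1.9])) [-2.38654355e-01 -2.47280798e+02  6.21000000e+01]
[  -0.25987185 -247.1830748    62.1       ]
(63.5833, array([ 0.5118, -0.2982,  0.0621]), 0.0006, array([ 1.8, 10.5,  1.8])) [-2.38654355e-01 -2.47280798e+02  6.21000000e+01]
(64.95, array([ 0.5234, -0.2459,  0.0625]), 0.0007, array([-0.4,  0.2,  0.6]))
gauge region diff vs home 4.120111111111111 19
(67.7917, array([0.5202, 0.2078, 0.25  ]), 0.0004, array([ 0.3,  0.2, -0.3]))
```

View pics/tf.png

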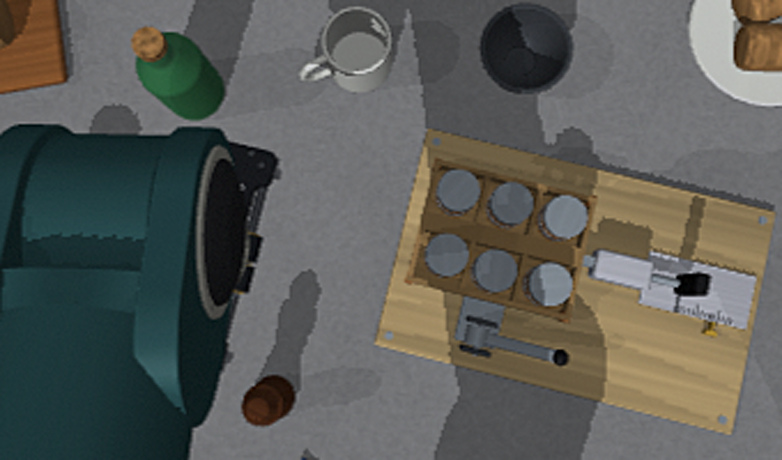

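View pics/sf.png

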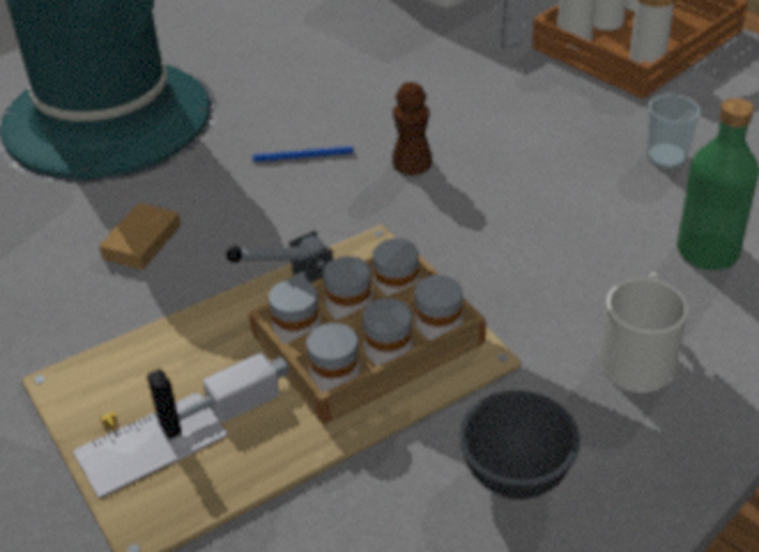

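Everything checks out: six jars upright, the lever on the clamped side, the handle back home, the bystanders in place and the gripper clear. I'll hand it in.

```bash
python3 -c "
from rig import robot
print(robot.sign_off())"
```

```text
the job is handed in; nothing more can be done
None
```

The job is done in the order asked and handed in at about 68 s of the 210 s allowed. No verdict came back, so this rests on my own checks.

- **Jars:** All six were there, and each stands upright in its own cell. Each one bottomed out at the expected floor height, and the final pictures show all six in place. I saw no slip in the grip and no knocked jar.
- **Lever:** It is clamped. After the flip both cameras put its tip at about (−116, −87) mm, against (−115, −87) expected. The planned sweep stopped early at its 25 N force limit on contact with the ball, so the following diagonal lift is what carried it over.
- **Gauge:** I drew the handle out about 43.1 mm with closed fingers behind it and held it for 3.7 s. After release, the last picture shows it back home.
- **Marker accuracy:** The close-up top picture put the pointer on the blade to within about 1 mm. The earlier, separate estimates of the distance ranged from about 41 to 44 mm, the oblique camera giving the larger value.
- **Other things:** The mill, tumbler, mug, mortar and carafe look undisturbed in the last pictures; I judged that by eye and did not measure it. The robot was clear of everything when I handed in.

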